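# Set up the flow-test rig: flange on the nozzle, valve two turns off its stop

### The arm

A 6-joint arm with a two-finger parallel gripper is mounted at the origin on a cart in front of the work surface, level with it; the furniture and walls round the work are solid. World frame = base frame: x ahead of the robot, y to its left, z up, the work surface at z = 0. Lengths are in m, angles in rad, forces in N, time in s.
With the tool pointing down it reaches from about 0.225 to 0.875 m from the base axis. Payload 3.4 kg.
Tool frame: the origin (TCP) lies on the centre line of the jaws, within the pads' length; the fingertips stand 14 mm ahead of it and the grasp point (between the pads) lies 5 mm behind it; z points along the fingers, y is the line along which they close (so a half turn about z gives the same grasp; the last joint's range is limited). The gripper opens to 85 mm and grips with 20 to 120 N. Pads are 22 mm wide; open, the fingers measure 114 mm over their backs; the gripper's body (76 mm by 85 mm) begins 54 mm behind the grasp point. The pads swing forward as they close: fully open they stand 13 mm farther back than shut.
Start: joints at [-1.294, 0.276, 1.505, -0, 1.361, -0.121], TCP at [0.223, -0.53, 0.245] pointing down, gripper open.
Joint ranges: [-2.89, 2.89], [-0.75, 2.08], [0.22, 2.7], [-1.18, 4.32], [0.11, 2.71], [-2.7, 2.7]. Speed limits (rad/s): [2.57, 2.57, 3.14, 3.14, 3.14, 3.14].

### API

Orientations are given as a unit quaternion [w, x, y, z].
In Python, from rig import manip, eyes gives the robot as it stands.
- The arm moves only by the shell command python3 -m creep 'ROWS' [FORCE]. ROWS is JSON, a list of rows, each a list of 5 numbers: the opening, from 0 (shut) to 1 (fully open), then the shift along the tool's x, y, z normalised to -1 to 1, where 1 is 0.5 m, then the turn about the tool's z normalised to -1 to 1, where 1 is 360 degrees. In form: [[fingers, dx, dy, dz, spin], ...]. A call has 1 to 10 rows; each row is the pose to reach, as a shift and turn from the pose commanded when the call began, along the tool's axes at that moment, turning the shorter way round; what a row does not reach only later rows make up. A row lasts 1/10 s, in which the tool goes at most 50 mm and 8.59 degrees, less where a joint would pass 70% of its speed; a pose out of reach is approached as far as the arm can. A call with a number of a shift or a turn outside -1 to 1 is refused whole. A call with a gripper value outside its range is refused whole. The fingers move at their own pace and stop on an object; FORCE is the grip in N (left out, the last holds). Time passes only in rows, so rows that repeat a pose let the fingers close. It gives the time, the measured TCP pose, the force, the opening and the grip force at its end, in the units of the state.
- manip.get_state(): the state, without advancing time (a new reading comes with each control period).
- eyes.get_image(name): name is "side" or "top"; returns a dict with "frame" (400x640x3 uint8, red, green, blue), "fx", "fy", "cx", "cy" (pixels), "R" (3x3) and "t" (3): a world point X has camera coordinates R X + t. Camera axes: x right, y down, z forward; pixel columns grow to the right and rows downward; lengths in m; the calibration is good to about 2 mm. A picture is of the moment at which its call begins. There is no depth.
- manip.sign_off(): hands the job in; it is judged then, once.
Trained networks look in the newest picture that a camera, given by its name, has taken for a name from the list of things; names that differ only in an ending like _2 or _b are one class to them, and where a whole thing is asked for, a point or a joint stands for the part that bears it (a point fixed in the world has none). Each returns a list of dicts, best first, with "confidence" (0 to 1); they miss things now and then, are a little off and sometimes report something else, mostly with a low value. They report only what shows in the picture. A call takes as long as a camera call. They do not tell look-alikes from the thing itself.
- eyes.regions_of(camera, label): "mask" (400x640 bool, what is visible of it) and "bbox" ([left, top, right, bottom] in pixels, round what is visible of it).
- eyes.place_of(camera, label): "centre" ([column, row] in pixels: a listed point, or the origin of a listed thing).
The state is a dict: "clock": time; "qpos": joint angles; "qd": joint speeds; "effort": joint torques, N m; "position": TCP position; "ee_rot": TCP orientation; "contact_force": force on the tool from outside, world axes, zero at the start; "moment": the same for the moment, N m; "width": finger opening in m; "gripper_force": force on a finger pad.
Only numpy, scipy, OpenCV 4.12 (cv2) and the standard library are available. Lean on these libraries where they do the work, as an engineer would, in place of code of your own. Each camera call takes 0.05 s, during which the arm holds its last target. There are 200 camera calls.

### The job

Set up the small flow-test rig for the next part: first pick up the loose turned flange, set it flat face down on the rig's narrow raised nozzle so that it sits flat with the jet in its bore, and let it go. Then turn the valve handwheel by its crank grip clockwise down to its closed stop, and from there back it off exactly two full turns. Finish with the gripper still closed on the crank grip, holding the wheel there so that it cannot creep when the air comes on; leave the flange seated and do not disturb the other things on the bench.

Things in the scene. Friction and masses are not known exactly. Their poses are not given: they have to be found in the camera images.
- part_flange: Loose turned flange, about 0.3 kg, lying on its flat face: a disc 56 mm across and 12 mm thick with a hub 30 mm across on top, 28 mm high over all; a bore right through lets an 11 mm pin pass. Origin: centre of the flat underside; z up through the hub. Grip the hub from above (its wall stands 12 to 28 mm above the origin). A roll of tape of like width lies near; they may have changed places.
- test_rig: Flow-test rig bolted to the bench: grey steel plate 96 mm (its x) by 236 mm (its y); brass globe valve with handwheel near its -y end, round gauge in the middle (top 83 mm above the bench), nozzle near its +y end. Origin: centre of the plate's underside; at yaw 0 its x points away from the robot. Fixed. Wall cabinets hang beyond x = 0.55 m from 0.5 m above the bench: keep the wrist clear.
- nozzle_seat (a point): Centre of the flat round seat on top of the raised nozzle, 36 mm across, 64 mm above the bench, on which the flange's underside must rest. A tapered jet, 8 mm thick and 9 mm high, stands in the middle of it and enters the bore. Fixed to the rig, at its x 0, y +66 mm.
- valve_axis (a point): Point on the vertical axis of the valve at the height of the wheel's rim when closed, 82 mm above the bench. Fixed to the rig, at its x 0, y -62 mm.
- valve_wheel (a joint): Turn of the level three-spoked steel handwheel (rim radius 40 mm), rad: 0 is closed on its hard stop; it grows as the wheel opens, anticlockwise from above; two turns are 12.57. At 0 the crank grip is on the rig's -x side of the axis (direction: rig yaw + pi + value). The wheel rises 3 mm per turn as it opens, turns stiffly (0.1 N m, 2 to 3 N at the grip) and stays where it is left.
- grip_mid (a point): Middle of the upright black crank grip on the wheel's rim: a round handle 18 to 20 mm thick and 42 mm tall that spins freely on its pin, so a gripper can carry it round without turning itself. Its axis is 40 mm from the valve's axis; this point is 21 mm above its lower end, 113.5 mm above the bench when the valve is closed. The rim boss ends 1.5 mm below the grip.
- crank_grip: The same crank grip; origin at the centre of its lower end, z up. It spins about its own axis.
- tape_black: Bystander: roll of black tape, 62 mm across, 19 mm high, lying flat. Origin: centre of its underside.
- caliper: Bystander: sliding caliper, 70 x 218 x 16 mm, lying behind the rig. Origin: centre of its underside.
- screwdriver_red: Bystander: red screwdriver, 201 mm long, lying. Origin: centre of its underside.
- spanner_13: Bystander: spanner, 193 mm long, 8 mm thick, lying at the right. Origin: centre of its underside.
- pencil_1: Bystander: green pencil, 136 mm long, lying near the front edge. Origin: its middle.
- marker_1: Bystander: marker pen, 135 mm long, 17 mm thick, lying near the front edge. Origin: centre of its underside.
Mind the look-alikes: they are no part of the job. Leave any yellow look-alike of the part_flange alone.

How it is judged:
On the way, in this order (a step that is already met when the one before it is completed fails the run):
1. the flange sits flat on the nozzle seat with the jet in its bore, and has been let go (horizontal distance between part_flange and nozzle_seat below 0.004 m and z of part_flange in the frame of nozzle_seat between -0.003 and 0.002 m and angle between part_flange's own z axis and vertical below 0.06 rad and contact force between the fingers and part_flange below 0.1 N), for 0.2 s.
2. the valve wheel is turned clockwise down to its closed stop (value of joint valve_wheel below 0.06 rad), for 0.1 s.
At the end, for the whole second after the job is handed in: The valve wheel stands two turns (12.57 rad) from its closed stop, within 0.2 rad either way, and at rest; the gripper holds the crank grip between its fingers with more than 3 N; and the flange, untouched, sits flat on the nozzle seat with the jet in its bore (within 4 mm of centre, down to 2 mm) (value of joint valve_wheel between 12.366 and 12.766 rad and velocity of joint valve_wheel between -0.05 and 0.05 rad/s and contact force between the fingers and crank_grip above 3 N and distance between the grasp point and grip_mid below 0.035 m and horizontal distance between part_flange and nozzle_seat below 0.004 m and z of part_flange in the frame of nozzle_seat between -0.003 and 0.002 m and angle between part_flange's own z axis and vertical below 0.06 rad and contact force between the arm and part_flange below 0.1 N); the arm keeps its last pose, push and grip.
It fails at once if a bystander is pushed more than 30 mm from its place (distance of any of tape_black, caliper, screwdriver_red, spanner_13, pencil_1, marker_1 from where it was at the start of the episode above 0.03 m).
It fails at once if the flange is tipped over (angle between part_flange's own z axis and vertical above 1 rad).
It also fails if it takes over 64 s, if anything falls off the work surface, if the arm or the gripper's body presses on something with over 40 N, if the wrist force passes 120 N, or if a joint passes its speed limit or range.

## Working session

There is one attempt and no reset: what is moved stays moved. The work goes in short steps, Python scripts to look and compute and a shell command to move; the robot and the scene stay as the last step left them, time stands still between calls to the robot, and variables do not carry over. Pictures are saved under pics/ and viewed, at most 10 in all, crops included, and the job is handed in when it is done.

```bash
mkdir -p pics; ls
cat > h.py <<'E'
import numpy as np, cv2
from rig import manip, eyes
def cam(n,save=None):
    d=eyes.get_image(n)
    if save: cv2.imwrite('pics/'+save,cv2.cvtColor(d['frame'],cv2.COLOR_RGB2BGR))
    return d
def ray(d,uv):
    R=np.array(d['R']);t=np.array(d['t'])
    c=-R.T@t; v=R.T@np.array([(uv[0]-d['cx'])/d['fx'],(uv[1]-d['cy'])/d['fy'],1.])
    return c,v
def at(d,uv,z):
    c,v=ray(d,uv); return c+v*(z-c[2])/v[2]
def px(d,X):
    p=np.array(d['R'])@np.array(X)+np.array(d['t']); return p[0]/p[2]*d['fx']+d['cx'],p[1]/p[2]*d['fy']+d['cy']
E
python3 - <<'E'
from h import *
np.set_printoptions(precision=4,suppress=True)
H=dict(part_flange=0,test_rig=0,nozzle_seat=.064,valve_axis=.082,grip_mid=.117,tape_black=0,screwdriver_red=0,caliper=0)
for n in('top','side'):
    d=cam(n,n+'0.png'); print(n,ray(d,(320,200)),d['fx'])
    for k,z in H.items():
        for r in eyes.place_of(n,k)[:3]: print(k,np.array(r['centre']),round(r['confidence'],2),at(d,r['centre'],z))
s=manip.get_state(); print({k:s[k] for k in('clock','position','ee_rot','width','contact_force')})
E
```

```text
pics
top (array([-0.0992,  0.0302,  1.9388]), array([ 0.3098,  0.0441, -0.9498])) 401.33765300860836
part_flange [198.3 203.3] 0.66 [0.4341 0.7306 0.    ]
part_flange [211.9 194.1] 0.65 [0.4917 0.6727 0.    ]
test_rig [375.5 221.3] 0.82 [ 0.4585 -0.1696  0.    ]
nozzle_seat [369.3 212.8] 0.54 [ 0.4788 -0.1292  0.064 ]
nozzle_seat [294.2 230.7] 0.35 [0.342  0.2196 0.064 ]
valve_axis [396.4 223.5] 0.79 [ 0.4373 -0.261   0.082 ]
grip_mid [291.2 229.1] 0.72 [0.3353 0.2293 0.117 ]
grip_mid [333.8 223.1] 0.44 [0.3903 0.0355 0.117 ]
tape_black [332.7 223.9] 0.56 [0.417  0.0408 0.    ]
screwdriver_red [285.1 192.1] 0.68 [0.5517 0.3031 0.    ]
caliper [386.1 194.4] 0.71 [ 0.6074 -0.2102  0.    ]
side (array([-0.1971,  1.3253,  1.2964]), array([ 0.3693, -0.6602, -0.6541])) 486.5244606775696
part_flange [235.7 350.3] 0.67 [0.4114 0.7409 0.    ]
part_flange [229.1 329.3] 0.62 [0.4738 0.6922 0.    ]
part_flange [307.3 252.8] 0.5 [0.4297 0.2934 0.    ]
test_rig [358.7 177.3] 0.82 [ 0.4652 -0.1979  0.    ]
nozzle_seat [350.6 172.2] 0.7 [ 0.4767 -0.1364  0.064 ]
valve_axis [368.1 161.5] 0.62 [ 0.4369 -0.2185  0.082 ]
valve_axis [353.7 154.9] 0.44 [ 0.5106 -0.2301  0.082 ]
grip_mid [362.  150.2] 0.39 [ 0.4754 -0.2335  0.117 ]
tape_black [343.1 214.1] 0.49 [0.4141 0.0444 0.    ]
screwdriver_red [283.3 238.5] 0.44 [0.544  0.2764 0.    ]
caliper [334.3 166.8] 0.75 [ 0.5918 -0.2105  0.    ]
{'clock': 0.9, 'position': array([ 0.2227, -0.5301,  0.2453]), 'ee_rot': array([0.    , 0.9803, 0.1976, 0.    ]), 'width': 0.08558355338934287, 'contact_force': array([ 0.5095, -0.1164, -0.6536])}
```

Run:
```python
import cv2
a=cv2.imread('pics/top0.png');b=cv2.imread('pics/side0.png')
c=cv2.resize(a[160:270,180:440],(780,330),interpolation=cv2.INTER_CUBIC)
cv2.imwrite('pics/topc.png',c)
cv2.imwrite('pics/sidec.png',cv2.resize(b[110:370,200:430],None,fx=2.3,fy=2.3,interpolation=cv2.INTER_CUBIC))
```

```text
(no output)
```

View pics/topc.png

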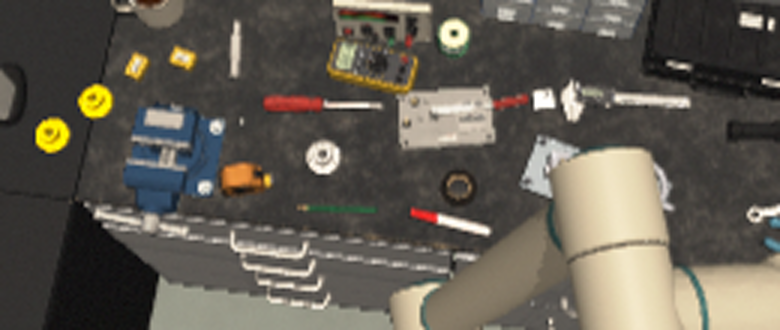

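View pics/sidec.png

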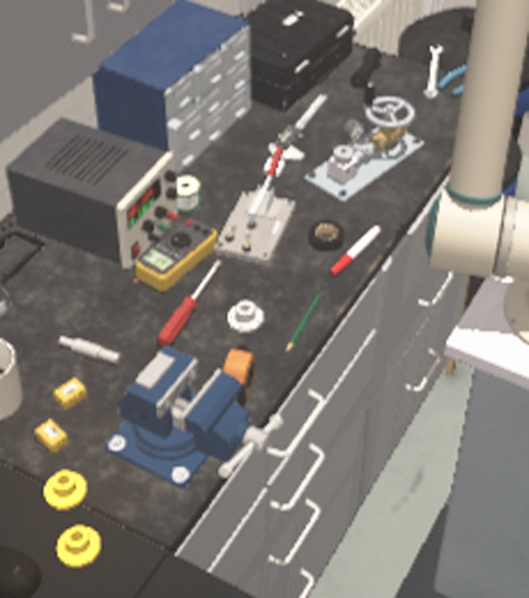

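The white/steel flange is at about (287,212) in the top view and (307,248) in the side view. The black tape is at (333,223) in the top view. The arm hides the rig in the top view, so I'll swing it aside before measuring.

```bash
python3 -m creep '[[1,-0.1,-0.05,0,0],[1,-0.2,-0.11,0,0],[1,-0.3,-0.16,0,0],[1,-0.4,-0.22,0,0],[1,-0.4,-0.22,0,0],[1,-0.4,-0.22,0,0],[1,-0.4,-0.22,0,0],[1,-0.4,-0.22,0,0]]' 30
python3 - <<'E'
from h import *
np.set_printoptions(precision=4,suppress=True)
D={}
H=dict(part_flange=0,test_rig=0,nozzle_seat=.064,valve_axis=.082,grip_mid=.117,crank_grip=.096)
for n in('top','side'):
    d=cam(n,n+'1.png')
    np.save(n+'1.npy',d,allow_pickle=True)
    for k,z in H.items():
        for r in eyes.place_of(n,k)[:4]: print(n,k,np.array(r['centre']),round(r['confidence'],2),at(d,r['centre'],z))
    for k in('part_flange','test_rig','valve_wheel','crank_grip'):
        for i,r in enumerate(eyes.regions_of(n,k)[:4]):
            print(n,k,r['bbox'],r['mask'].sum(),round(r['confidence'],2)); 
            np.save(f'm_{n}_{k}_{i}.npy',r['mask'])
    a=cv2.cvtColor(d['frame'],cv2.COLOR_RGB2BGR)
    c=a[190:250,340:420] if n=='top' else a[130:210,320:400]
    cv2.imwrite(f'pics/{n}r.png',cv2.resize(c,None,fx=7,fy=7,interpolation=cv2.INTER_CUBIC))
E
python3 -c "
import cv2,numpy as np
a=cv2.imread('pics/topr.png');b=cv2.imread('pics/sider.png')
a=cv2.copyMakeBorder(a,0,b.shape[0]-a.shape[0],0,0,0)
cv2.imwrite('pics/r1.png',cv2.resize(np.hstack([a,b]),(800,400)))"
```

```text
clock: 1.7
position: [-0.0034, -0.5063, 0.2453]
ee_rot: [0.0, 0.98, 0.198, 0.0]
contact_force: [0.0, -1.7, -0.1]
width: 0.0852
gripper_force: 0.0
top part_flange [286.6 212.5] 0.54 [0.4452 0.2783 0.    ]
top part_flange [210.9 193.7] 0.54 [0.4931 0.6782 0.    ]
top part_flange [197.4 205.3] 0.4 [0.4231 0.7328 0.    ]
top nozzle_seat [367.6 212.3] 0.82 [ 0.4803 -0.1207  0.064 ]
top valve_axis [392.6 221.3] 0.8 [ 0.4458 -0.2422  0.082 ]
top grip_mid [396.1 213.5] 0.57 [ 0.4758 -0.2505  0.117 ]
top crank_grip [391.2 215.5] 0.56 [ 0.4694 -0.2313  0.096 ]
top part_flange [282.2, 204.8, 293.5, 218.4] 97 0.67
top part_flange [205.7, 189.3, 218.6, 202.5] 88 0.57
top test_rig [354.2, 205.9, 408.2, 229.6] 759 0.77
top valve_wheel [355.3, 206.5, 405.8, 227.7] 752 0.21
top crank_grip [355.0, 207.1, 404.2, 231.7] 798 0.49
side part_flange [235.3 348.3] 0.69 [0.4165 0.7361 0.    ]
side part_flange [356.6 179.7] 0.6 [ 0.4656 -0.1784  0.    ]
side part_flange [305.  252.9] 0.52 [0.4366 0.2981 0.    ]
side part_flange [227.4 330.1] 0.49 [0.4765 0.6972 0.    ]
side test_rig [356.4 183.3] 0.98 [ 0.4553 -0.1559  0.    ]
side nozzle_seat [350.3 170.5] 0.87 [ 0.4831 -0.1461  0.064 ]
side valve_axis [369.6 162.1] 0.68 [ 0.4296 -0.2178  0.082 ]
side grip_mid [362.1 153. ] 0.51 [ 0.4661 -0.2154  0.117 ]
side crank_grip [350.9 172.7] 0.5 [ 0.4567 -0.0961  0.096 ]
side crank_grip [356.4 156.1] 0.36 [ 0.4887 -0.2102  0.096 ]
side part_flange [294.4, 242.8, 313.6, 253.4] 172 0.74
side part_flange [218.6, 321.0, 238.0, 332.8] 219 0.72
side part_flange [224.9, 342.8, 243.5, 359.2] 263 0.64
side test_rig [333.8, 149.0, 382.0, 196.9] 1036 0.92
side valve_wheel [330.5, 150.9, 385.9, 197.9] 1150 0.75
side valve_wheel [359.6, 146.3, 379.5, 166.8] 152 0.58
side crank_grip [355.7, 148.1, 362.7, 159.7] 40 0.37
```

View pics/r1.png

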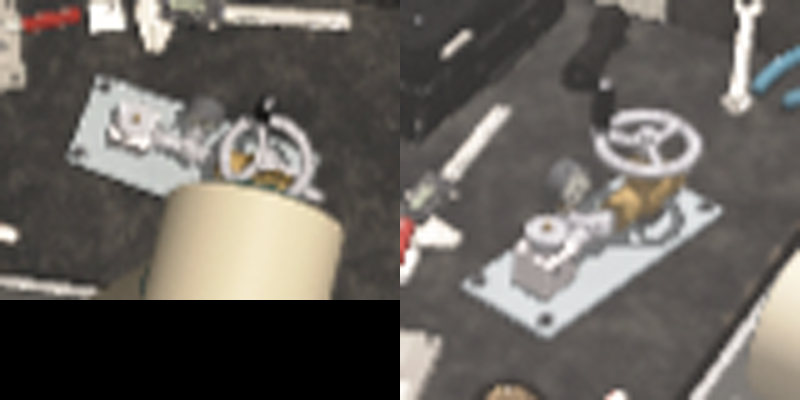

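Both crops show the rig clearly. The jet is near (367,213) in top and (349,175) in side, the wheel centre near (393,221) and (369,158), and the black grip beyond the wheel at (393,211) and (360,151). I'll fit the rig pose to these.

```bash
cat > fit.py <<'E'
from h import *
from scipy.optimize import least_squares
np.set_printoptions(precision=4,suppress=True)
T=np.load('top1.npy',allow_pickle=True).item();S=np.load('side1.npy',allow_pickle=True).item()
tp=lambda x,y:np.array([340+(x+.5)/5-.5,190+(y+.5)/5-.5])
sp=lambda x,y:np.array([320+(x-400+.5)/5-.5,130+(y+.5)/5-.5])
rig=lambda p,x,y,z:np.array([p[0]+x*np.cos(p[2])-y*np.sin(p[2]),p[1]+x*np.sin(p[2])+y*np.cos(p[2]),z])
zt=.008
ob=[(T,tp(98,76),(.048,.118,zt)),(T,tp(68,158),(-.048,.118,zt)),(S,sp(465,287),(.048,.118,zt/2)),(S,sp(548,336),(-.048,.118,zt/2)),(S,sp(721,212),(-.048,-.118,zt)),
(T,tp(137,117),(0,.066,.071)),(S,sp(547,228),(0,.066,.071)),(T,tp(267,157),(0,-.062,.088)),(S,sp(648,141),(0,-.062,.088))]
def grip(p): 
    a=np.pi+p[3]; return (.04*np.cos(a),-.062+.04*np.sin(a),.1195)
def f(p):
    r=[np.subtract(px(d,rig(p,*X)),uv) for d,uv,X in ob]
    r+=[np.subtract(px(T,rig(p,*grip(p))),tp(265,108)),np.subtract(px(S,rig(p,*grip(p))),sp(602,105))]
    return np.concatenate(r)
s=min((least_squares(f,[.46,-.18,.1,q],loss='soft_l1') for q in (0,2,4)),key=lambda s:s.cost)
p=s.x; print(p); print(f(p).reshape(-1,2))
print('noz',rig(p,0,.066,.064),'ax',rig(p,0,-.062,.082),'grip',rig(p,*grip(p)))
# flange: mask centroid-based, approximates body middle
def tri(a,b):
    g=lambda X:np.concatenate([np.subtract(px(T,X),a),np.subtract(px(S,X),b)])
    q=least_squares(g,[.44,.29,.01]);return q.x,g(q.x)
c=[]
for n,d in(('top',T),('side',S)):
    m=np.load(f'm_{n}_part_flange_0.npy');v,u=np.nonzero(m);c.append((u.mean(),v.mean()));print(n,c[-1])
print(tri(*c))
# model silhouette comparison
from itertools import product
pts=np.array([(r*np.cos(a),r*np.sin(a),z) for r,z in((.028,0),(.028,.012),(.015,.028)) for a in np.linspace(0,6.28,40)])
def cen(d,xy):
    uv=np.array([px(d,q+np.array([*xy,0])) for q in pts]); im=np.zeros((400*8,640*8),np.uint8)
    for k in range(2):
        h=cv2.convexHull(((uv[k*40:(k+2)*40] if k else uv[:80])*8+4).astype(np.int32)); cv2.fillConvexPoly(im,h,1)
    v,u=np.nonzero(im); return np.array([u.mean()/8-.5,v.mean()/8-.5])
for use in ((0,),(1,),(0,1)):
    q=least_squares(lambda X:np.concatenate([cen((T,S)[i],X)-c[i] for i in use]),[.44,.285],diff_step=.01)
    print(use,q.x,q.fun)
E
python3 fit.py; python3 -c "
import cv2,numpy as np
a=cv2.imread('pics/top1.png')[198:228,268:308];b=cv2.imread('pics/side1.png')[233:263,284:324]
cv2.imwrite('pics/f1.png',cv2.resize(np.hstack([a,b]),None,fx=10,fy=10,interpolation=cv2.INTER_CUBIC))"
```

```text
[ 0.4584 -0.1814 -0.2331  3.6599]
[[-0.3156 -0.2429]
 [-0.6954  0.5303]
 [-0.8956 -0.2152]
 [-0.0942  0.2724]
 [ 0.4741 -0.9764]
 [-0.0938  0.1024]
 [ 0.2468 -1.6674]
 [-0.3057  0.2994]
 [-0.1622 -0.762 ]
 [-0.516   0.2709]
 [ 0.2172 -1.0236]]
noz [ 0.4736 -0.1172  0.064 ] ax [ 0.4441 -0.2418  0.082 ] grip [ 0.4824 -0.2305  0.1195]
top (np.float64(287.0618556701031), np.float64(212.09278350515464))
side (np.float64(306.1918604651163), np.float64(248.02906976744185))
(array([0.4458, 0.2758, 0.0008]), array([ 0.0278,  0.3109, -0.2067, -0.0922]))
(0,) [0.4456 0.2752] [0.0064 0.0009]
(1,) [0.4418 0.2803] [-0.0014  0.0047]
(0, 1) [0.4436 0.2777] [-0.5811  0.3273 -0.0264 -0.6221]
```

View pics/f1.png

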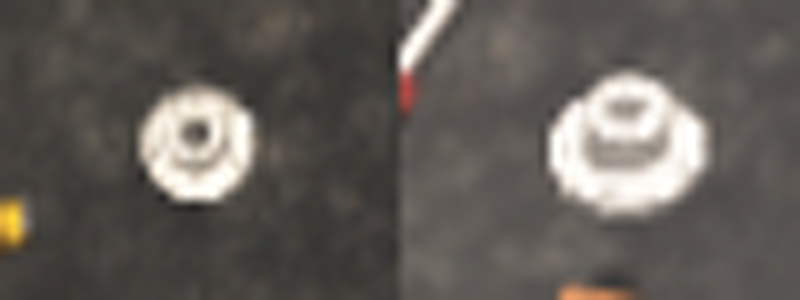

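```bash
python3 -m creep '[[1,0.08,-0.02,0,-0.022],[1,0.16,-0.04,0,-0.044],[1,0.25,-0.06,0,-0.066],[1,0.33,-0.08,0,-0.088],[1,0.41,-0.1,0,-0.11],[1,0.5,-0.13,0,-0.132],[1,0.58,-0.15,0,-0.154],[1,0.66,-0.17,0,-0.176],[1,0.74,-0.19,0,-0.198],[1,0.81,-0.21,0,-0.22]]'
cat >> h.py <<'E'
def to(x,y,z=None,yaw=None):
    s=manip.get_state();w=s['ee_rot'];cy=2*np.arctan2(w[2],w[1]);p=s['position']
    d=np.array([x,y])-p[:2];c,q=np.cos(cy),np.sin(cy)
    print('now',np.round(p,4),'yaw',round(cy,3),'shift/0.5:',np.round([(c*d[0]+q*d[1])/.5,(q*d[0]-c*d[1])/.5,0 if z is None else (p[2]-z)/.5],4),'spin',None if yaw is None else round(-((yaw-cy+np.pi)%(2*np.pi)-np.pi)/2/np.pi,4),'j',np.round(s['qpos'],2),'F',np.round(s['contact_force'],1))
E
python3 -c "
from h import *
to(.444,.2775,.15,2.909)"
```

```text
clock: 3.8
position: [0.3299, -0.2512, 0.2456]
ee_rot: [0.001, 0.627, 0.779, 0.0]
contact_force: [0.2, -0.4, 0.6]
width: 0.0856
gripper_force: 0.0
now [ 0.3299 -0.2512  0.2456] yaw 1.786 shift/0.5: [0.9841 0.4491 0.1912] spin -0.1787 j [-0.82  0.03  1.81  0.    1.3  -1.03] F [ 0.2 -0.4  0.6]
```

```bash
python3 -m creep '[[1,0.08,0.04,0.01,-0.018],[1,0.17,0.08,0.02,-0.036],[1,0.26,0.12,0.04,-0.054],[1,0.35,0.16,0.06,-0.072],[1,0.44,0.2,0.08,-0.09],[1,0.53,0.24,0.1,-0.108],[1,0.62,0.28,0.12,-0.126],[1,0.71,0.32,0.14,-0.144],[1,0.8,0.36,0.16,-0.162],[1,0.89,0.4,0.18,-0.1787]]'
python3 -c "
from h import *
to(.444,.2775,.028,2.909)"
```

```text
clock: 4.8
position: [0.4314, 0.2247, 0.1554]
ee_rot: [0.0, 0.117, 0.993, -0.0]
contact_force: [1.6, 0.2, 0.7]
width: 0.0853
gripper_force: 0.0
now [0.4314 0.2247 0.1554] yaw 2.908 shift/0.5: [-1.000e-04  1.087e-01  2.549e-01] spin -0.0002 j [ 0.34  0.21  1.83 -0.    1.1  -1.  ] F [1.6 0.2 0.7]
```

```bash
python3 -m creep '[[1,0,0.06,0.02,0],[1,0,0.109,0.06,0],[0.8,0,0.109,0.13,0],[0.7,0,0.109,0.19,0],[0.7,0,0.109,0.23,0],[0.7,0,0.109,0.253,0],[0.7,0,0.109,0.253,0],[0.7,0,0.109,0.253,0]]'
python3 - <<'E'
from h import *
to(.444,.2775,.028,2.909)
for n in('top','side'):
    a=cam(n)['frame'][:,:,::-1]; c=a[190:230,257:317] if n=='top' else a[220:265,274:334]
    cv2.imwrite(f'pics/{n}g.png',cv2.resize(c,(400,300),interpolation=cv2.INTER_CUBIC))
cv2.imwrite('pics/g.png',np.hstack([cv2.imread('pics/topg.png'),cv2.imread('pics/sideg.png')]))
E
```

```text
clock: 5.6
position: [0.4448, 0.2756, 0.0297]
ee_rot: [0.001, 0.119, 0.993, 0.0]
contact_force: [0.3, -0.1, 0.4]
width: 0.0597
gripper_force: 0.0
now [0.4448 0.2756 0.0297] yaw 2.903 shift/0.5: [0.0024 0.0033 0.0035] spin -0.001 j [ 0.42  0.41  1.91 -0.    0.81 -0.91] F [ 0.3 -0.1  0.4]
```

View pics/g.png

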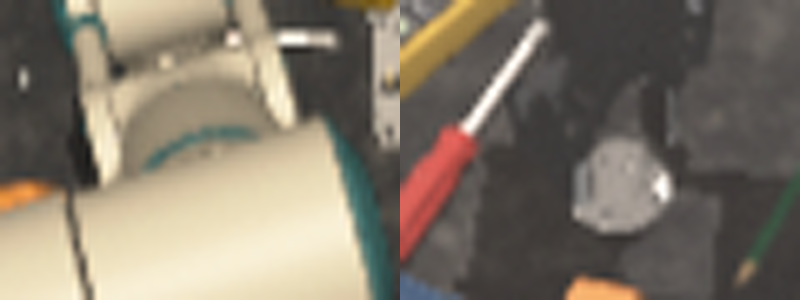

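The side view shows the gripper straddling the flange, with the flange at about (620,185) in the crop. I'll close once to centre it, reopen, turn 90° and close again.

```bash
python3 -m creep '[[0,0,0,0,0],[0,0,0,0,0],[0,0,0,0,0],[0,0,0,0,0],[0,0,0,0,0],[0,0,0,0,0]]' 20
python3 -m creep '[[0.65,0,0,0,0],[0.65,0,0,0,0],[0.65,0,0,0,0],[0.65,0,0,0,0.022],[0.65,0,0,0,0.045],[0.65,0,0,0,0.067],[0.65,0,0,0,0.09],[0.65,0,0,0,0.112],[0.65,0,0,0,0.135],[0.65,0,0,0,0.157]]'
python3 -c "
from h import *
to(.4448,.2756,.029,1.338)"
```

```text
clock: 6.3
position: [0.4445, 0.2753, 0.0301]
ee_rot: [0.001, 0.119, 0.993, 0.0]
contact_force: [-1.2, -1.5, 6.9]
width: 0.0285
gripper_force: 19.7
clock: 7.3
position: [0.444, 0.2753, 0.0289]
ee_rot: [-0.0, 0.577, 0.816, -0.0]
contact_force: [-0.7, 0.1, 0.0]
width: 0.0554
gripper_force: 0.0
now [0.444  0.2753 0.0289] yaw 1.911 shift/0.5: [-0.0001  0.0017 -0.0002] spin 0.0911 j [ 0.42  0.42  1.91 -0.    0.81  0.08] F [-0.7  0.1  0. ]
```

```bash
python3 -m creep '[[0.65,0,0,-0.002,0.022],[0.65,0,0,-0.003,0.045],[0.65,0,0,-0.003,0.068],[0.65,0,0,-0.003,0.091],[0.65,0,0,-0.003,0.091],[0,0,0,-0.003,0.091],[0,0,0,-0.003,0.091],[0,0,0,-0.003,0.091],[0,0,0,-0.003,0.091],[0,0,0,-0.003,0.091]]' 25
python3 -m creep '[[0,0,0,0,0],[0,0,0,-0.01,0],[0,0,0,-0.05,0],[0,0,0,-0.1,0],[0,0,0,-0.18,0],[0,0,0,-0.26,0],[0,0,0,-0.26,0]]' 40
python3 -c "
from h import *
to(.4736,-.1172,.16,1.338)"
```

```text
clock: 8.3
position: [0.4443, 0.2753, 0.0308]
ee_rot: [0.0, 0.782, 0.623, 0.0]
contact_force: [-0.1, -0.9, 3.1]
width: 0.028
gripper_force: 24.9
clock: 9.0
position: [0.4472, 0.277, 0.1658]
ee_rot: [0.001, 0.782, 0.623, 0.005]
contact_force: [-0.4, 0.8, -3.4]
width: 0.0277
gripper_force: 40.1
now [0.4472 0.277  0.1658] yaw 1.345 shift/0.5: [-0.7565  0.2282  0.0116] spin 0.0011 j [0.42 0.26 1.74 0.   1.13 0.65] F [-0.4  0.8 -3.4]
```

```bash
python3 -m creep '[[0,-0.06,0.02,-0.05,0],[0,-0.14,0.04,-0.1,0],[0,-0.22,0.07,-0.12,0],[0,-0.31,0.09,-0.12,0],[0,-0.4,0.12,-0.12,0],[0,-0.49,0.15,-0.12,0],[0,-0.58,0.17,-0.11,0],[0,-0.66,0.2,-0.08,0],[0,-0.73,0.22,-0.06,0],[0,-0.756,0.228,-0.04,0]]'
python3 -m creep '[[0,0,0,0.02,0],[0,0,0,0.04,0],[0,0,0,0.04,0],[0,0,0,0.04,0]]'
python3 - <<'E'
from h import *
to(.4736,-.1172,.12,1.338)
for n in('top','side'):
    d=cam(n); np.save(n+'2.npy',d,allow_pickle=True)
    p=manip.get_state()['position']; a=d['frame'][:,:,::-1]
    u,v=px(d,p-[0,0,.015]);print(n,u,v); u,v=int(u),int(v)
    c=a[v-22:v+38,u-40:u+40];print(n,'origin',u-40,v-22)
    cv2.imwrite(f'pics/{n}n.png',cv2.resize(c,(400,300),interpolation=cv2.INTER_CUBIC))
cv2.imwrite('pics/n.png',np.hstack([cv2.imread('pics/topn.png'),cv2.imread('pics/siden.png')]))
E
```

```text
clock: 10.0
position: [0.4698, -0.1215, 0.1789]
ee_rot: [-0.0, 0.783, 0.622, -0.001]
contact_force: [0.9, 1.1, -3.3]
width: 0.0271
gripper_force: 40.3
clock: 10.4
position: [0.4702, -0.1171, 0.1604]
ee_rot: [-0.001, 0.782, 0.624, -0.0]
contact_force: [0.2, -0.4, -2.8]
width: 0.0275
gripper_force: 40.3
now [ 0.4702 -0.1171  0.1604] yaw 1.346 shift/0.5: [0.0013 0.0067 0.0809] spin 0.0013 j [-0.39  0.21  1.83  0.    1.11 -0.16] F [ 0.2 -0.4 -2.8]
top 368.6299767985247 209.1943472450496
top origin 328 187
side 350.8425674991906 158.8644107463277
side origin 310 136
```

View pics/n.png

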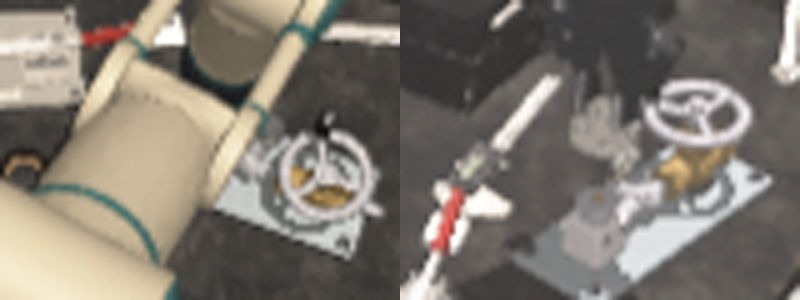

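```bash
python3 -c "
import cv2,numpy as np
a=np.load('side2.npy',allow_pickle=True).item()['frame'][:,:,::-1]
b=np.load('side1.npy',allow_pickle=True).item()['frame'][:,:,::-1]
f=lambda c:cv2.convertScaleAbs(cv2.resize(c,None,fx=13,fy=13,interpolation=cv2.INTER_LINEAR),alpha=1.4)
cv2.imwrite('pics/s2.png',np.hstack([f(a[150:190,335:365]),f(b[150:190,335:365])]))"
```

```text
(no output)
```

View pics/s2.png

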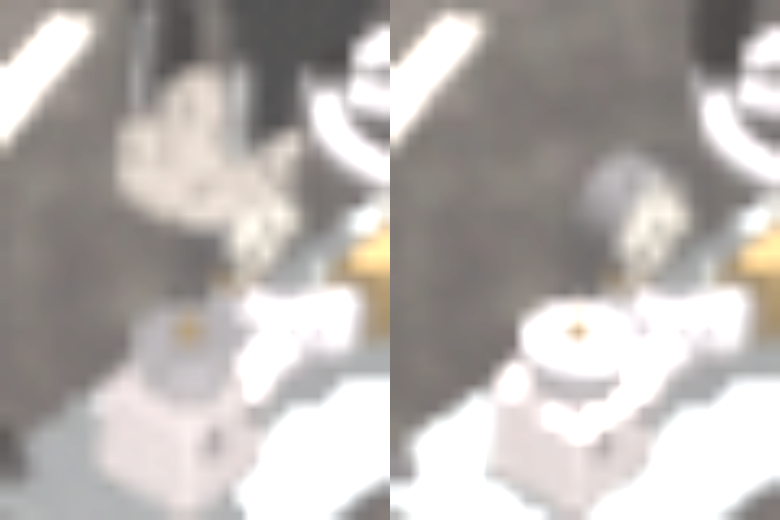

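Left (now): the flange disc spans columns 117 to about 300 of the crop, above the seat. Right (before): the seat is centred at 188 and the jet is at (188,328). I'll use the held flange to calibrate the side camera.

Run:
```python
from h import *
np.set_printoptions(precision=4,suppress=True)
T=np.load('top1.npy',allow_pickle=True).item();S=np.load('side2.npy',allow_pickle=True).item()
p=manip.get_state()['position']
u0=p-[0,0,.0308]
pts=np.array([px(S,u0+[.028*np.cos(a),.028*np.sin(a),z]) for z in(0,.012) for a in np.linspace(0,6.28,60)])
print('pred disc cols',pts[:,0].min(),pts[:,0].max(),'bottom',pts[:,1].max(),'obs',335+117/13-.5,335+300/13-.5,150+232/13-.5)
top=at(T,(367.0,213.0),.071); print('jet top-cam',top)
print('jet side raw',at(S,(348.96,174.9),.071))
for xy in ((.4736,-.1172),top[:2],(.471,-.118)): print(xy,'side pred jet',px(S,[*xy,.071]),'top',px(T,[*xy,.071]),'seat',px(S,[*xy,.064]))
for n,d in(('top',T),('side',S)):
  for X in([.47,-.12,.07],):
    print(n,np.array([np.subtract(px(d,np.add(X,e)),px(d,X)) for e in np.eye(3)*.001]))
```

```text
pred disc cols 343.7103877850672 357.7627368116772 bottom 166.21316191671355 obs 343.5 357.5769230769231 167.34615384615384
jet top-cam [ 0.4742 -0.1176  0.071 ]
jet side raw [ 0.4705 -0.1085  0.071 ]
(0.4736, -0.1172) side pred jet (np.float64(349.2478487543646), np.float64(173.53751268951422)) top (np.float64(366.9002461964396), np.float64(213.1053578366205)) seat (np.float64(349.1635743523256), np.float64(174.88090191275063))
[ 0.4742 -0.1176] side pred jet (np.float64(349.16681643034644), np.float64(173.43783613841538)) top (np.float64(367.0), np.float64(213.0)) seat (np.float64(349.0827469247581), np.float64(174.78111655962982))
(0.471, -0.118) side pred jet (np.float64(349.8988298755518), np.float64(173.63178433150026)) top (np.float64(367.0123245212266), np.float64(213.636809120151)) seat (np.float64(349.81306021099505), np.float64(174.97523625346582))
top [[ 0.0201 -0.1964]
 [-0.2056 -0.0261]
 [ 0.0227 -0.0578]]
side [[-0.2163 -0.0757]
 [-0.1104  0.1282]
 [ 0.0124 -0.1923]]
```

```bash
python3 -m creep '[[0,0.002,0.007,0.02,0],[0,0.002,0.007,0.04,0],[0,0.002,0.007,0.06,0],[0,0.002,0.007,0.08,0],[0,0.002,0.007,0.1,0],[0,0.002,0.007,0.1,0],[0,0.002,0.007,0.1,0],[0,0.002,0.007,0.1,0]]'
python3 - <<'E'
from h import *
to(.4738,-.117,.095,1.338)
d=cam('side');np.save('side3.npy',d,allow_pickle=True);a=d['frame'][:,:,::-1]
p=manip.get_state()['position']
print(px(d,p-[0,0,.0308]))
cv2.imwrite('pics/s3.png',cv2.convertScaleAbs(cv2.resize(a[150:190,330:370],None,fx=13,fy=13,interpolation=cv2.INTER_LINEAR),alpha=1.4))
E
```

```text
clock: 11.3
position: [0.4745, -0.1186, 0.111]
ee_rot: [0.0, 0.782, 0.623, 0.0]
contact_force: [0.1, 0.7, -2.5]
width: 0.0275
gripper_force: 40.3
now [ 0.4745 -0.1186  0.111 ] yaw 1.345 shift/0.5: [ 0.0028 -0.0021  0.032 ] spin 0.001 j [-0.39  0.27  1.89 -0.    0.99 -0.16] F [ 0.1  0.7 -2.5]
(np.float64(349.317237762937), np.float64(171.48576766634264))
```

View pics/s3.png

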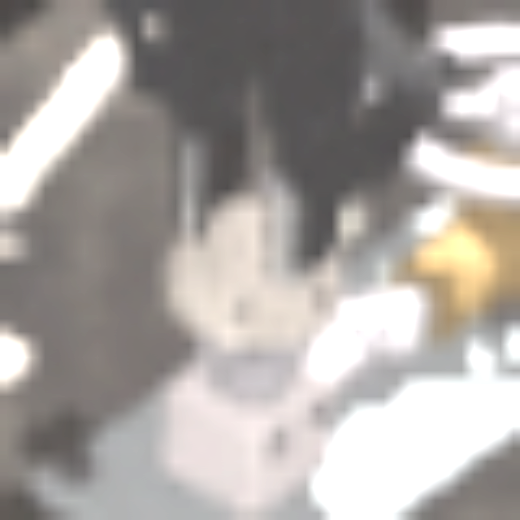

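The flange is centred over the nozzle (both near column 252). I'll lower it.

```bash
python3 -m creep '[[0,0.003,-0.002,0,0],[0,0.003,-0.002,0.006,0],[0,0.003,-0.002,0.012,0],[0,0.003,-0.002,0.018,0],[0,0.003,-0.002,0.02,0],[0,0.003,-0.002,0.02,0]]'
python3 -c "
from h import *
to(.4738,-.117,.095,1.338)"
```

```text
clock: 11.95
position: [0.4733, -0.1166, 0.1004]
ee_rot: [-0.0, 0.782, 0.623, -0.0]
contact_force: [-0.4, -0.6, -2.0]
width: 0.0273
gripper_force: 40.3
now [ 0.4733 -0.1166  0.1004] yaw 1.345 shift/0.5: [-0.0005  0.0012  0.0107] spin 0.0011 j [-0.38  0.28  1.91 -0.    0.96 -0.16] F [-0.4 -0.6 -2. ]
```

```bash
python3 -m creep '[[0,0,0,0.003,0],[0,0,0,0.006,0],[0,0,0,0.009,0],[0,0,0,0.01,0],[0,0,0,0.01,0]]'
python3 -m creep '[[0,0,0,0.001,0],[0,0,0,0.002,0],[0,0,0,0.002,0]]'
```

```text
clock: 12.45
position: [0.4734, -0.1167, 0.0956]
ee_rot: [-0.0, 0.782, 0.623, -0.0]
contact_force: [-0.6, -0.6, -2.2]
width: 0.0274
gripper_force: 40.3
clock: 12.75
position: [0.4736, -0.1167, 0.0949]
ee_rot: [0.0, 0.782, 0.623, 0.0]
contact_force: [-0.9, 0.2, -0.9]
width: 0.0277
gripper_force: 40.5
```

Nearly down; a little more until it bears, then release.

```bash
python3 -m creep '[[0,0,0,0.001,0],[0,0,0,0.002,0],[0,0,0,0.002,0]]'
```

```text
clock: 13.05
position: [0.4736, -0.1167, 0.0949]
ee_rot: [0.0, 0.782, 0.623, 0.0]
contact_force: [-1.7, -0.0, 6.8]
width: 0.0277
gripper_force: 41.3
```

```bash
python3 -m creep '[[0.6,0,0,0,0],[0.6,0,0,0,0],[0.6,0,0,0,0],[0.6,0,0,0,0],[0.6,0,0,-0.02,0],[0.6,0,0,-0.06,0],[0.6,0,0,-0.12,0],[0.6,0,0,-0.2,0],[0.6,0,0,-0.24,0],[0.6,0,0,-0.24,0]]'
python3 - <<'E'
from h import *
to(.4824,-.2305,.2,1.338)
d=cam('side');np.save('side4.npy',d,allow_pickle=True);a=d['frame'][:,:,::-1]
e=cam('top');np.save('top4.npy',e,allow_pickle=True);b=e['frame'][:,:,::-1]
f=lambda c:cv2.convertScaleAbs(cv2.resize(c,None,fx=9,fy=9,interpolation=cv2.INTER_LINEAR),alpha=1.3)
cv2.imwrite('pics/s4.png',np.hstack([f(a[142:192,335:380]),f(b[195:245,370:410])]))
E
```

```text
clock: 14.05
position: [0.4756, -0.1175, 0.2176]
ee_rot: [0.004, 0.782, 0.623, 0.002]
contact_force: [0.7, 0.0, -0.2]
width: 0.0514
gripper_force: 0.0
now [ 0.4756 -0.1175  0.2176] yaw 1.345 shift/0.5: [-0.2172  0.0639  0.0353] spin 0.0011 j [-0.38  0.16  1.73 -0.    1.24 -0.16] F [ 0.7  0.  -0.2]
```

View pics/s4.png

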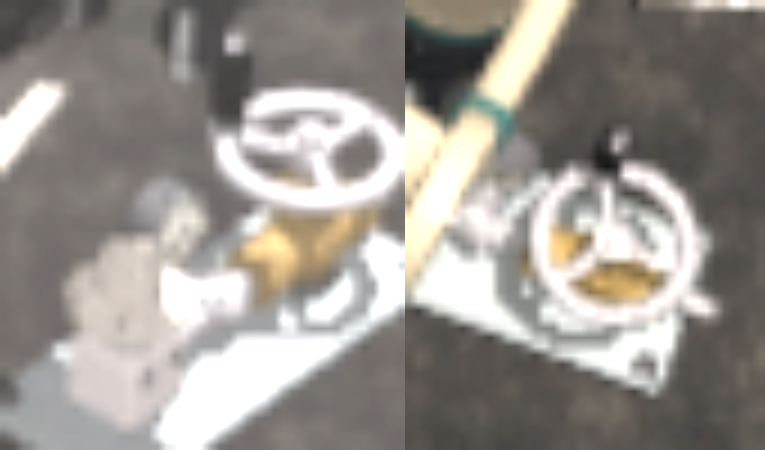

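The flange sits flat on the nozzle. In the side view the black grip is at px (360,150) and in the top view at (392,211). Next I'll triangulate the wheel and grip.

Run:
```python
from h import *
from scipy.optimize import least_squares
np.set_printoptions(precision=4,suppress=True)
T=np.load('top4.npy',allow_pickle=True).item();S=np.load('side4.npy',allow_pickle=True).item()
b=np.array([.2,-1.1])
def tri(a,c):
    g=lambda X:np.concatenate([np.subtract(px(T,X),a),np.subtract(px(S,X),np.array(c)+b)])
    q=least_squares(g,[.45,-.23,.1],x_scale=.01);print(q.x,q.fun);return q.x
w=tri((392.9,221.3),(368.7,158.2)); g=tri((392.0,211.2),(360.3,150.4))
for z in(.084,.088): print('wheel top',at(T,(392.9,221.3),z),'side',at(S,np.add((368.7,158.2),b),z))
for z in(.115,.12,.125): print('grip top',at(T,(392,211.2),z),'side',at(S,np.add((360.3,150.4),b),z))
n=np.array([.4736,-.1167])
for A in (w[:2],at(T,(392.9,221.3),.086)[:2]):
    d=n-A; yaw=np.arctan2(-d[0],d[1]); ax=n-.128*d/np.hypot(*d); print('dist',np.hypot(*d),'yaw',yaw,'ax',ax,'grip dir',np.arctan2(*(g[:2]-ax)[::-1]),np.hypot(*(g[:2]-ax)))
```

```text
[ 0.4449 -0.2429  0.0865] [-0.0041 -0.0589  0.0483  0.0207]
[ 0.4818 -0.2298  0.122 ] [ 0.0182  0.2271 -0.1861 -0.0814]
wheel top [ 0.4454 -0.2433  0.084 ] side [ 0.4465 -0.2462  0.084 ]
wheel top [ 0.4442 -0.2427  0.088 ] side [ 0.4444 -0.2411  0.088 ]
grip top [ 0.4852 -0.2307  0.115 ] side [ 0.4849 -0.2389  0.115 ]
grip top [ 0.4836 -0.2299  0.12  ] side [ 0.482  -0.2323  0.12  ]
grip top [ 0.482  -0.2292  0.125 ] side [ 0.4791 -0.2257  0.125 ]
dist 0.12943362625390398 yaw -0.22363010305409772 ax [ 0.4452 -0.2415] grip dir 0.30872358716904474 0.038433372021652756
dist 0.1295817618058523 yaw -0.22437401702470522 ax [ 0.4451 -0.2415] grip dir 0.3074679566070696 0.03851542821299416
```

```bash
python3 -m creep '[[0.6,-0.08,0.025,0,0],[0.6,-0.16,0.05,0,0],[0.6,-0.215,0.065,0,0],[0.6,-0.215,0.065,0,0],[0.6,-0.215,0.065,0.06,0],[0.6,-0.215,0.065,0.1,0],[0.6,-0.215,0.065,0.1,0],[0.6,-0.215,0.065,0.1,0]]'
python3 - <<'E'
from h import *
to(.4831,-.2295,.116,1.345)
d=cam('side');np.save('side5.npy',d,allow_pickle=True);a=d['frame'][:,:,::-1]
e=cam('top');b=e['frame'][:,:,::-1]
f=lambda c:cv2.convertScaleAbs(cv2.resize(c,None,fx=9,fy=9,interpolation=cv2.INTER_LINEAR),alpha=1.3)
cv2.imwrite('pics/s5.png',np.hstack([f(a[132:182,340:385]),f(b[195:245,370:410])]))
p=manip.get_state()['position']
print(px(d,p-[0,0,.014]))
E
```

```text
clock: 14.95
position: [0.4805, -0.2278, 0.163]
ee_rot: [-0.001, 0.782, 0.623, -0.0]
contact_force: [0.5, -0.7, 1.1]
width: 0.0513
gripper_force: 0.0
now [ 0.4805 -0.2278  0.163 ] yaw 1.345 shift/0.5: [-0.0021  0.0058  0.094 ] spin 0.0 j [-0.57  0.27  1.73  0.    1.15 -0.35] F [ 0.5 -0.7  1.1]
(np.float64(360.6832740161757), np.float64(143.74917005476988))
```

View pics/s5.png

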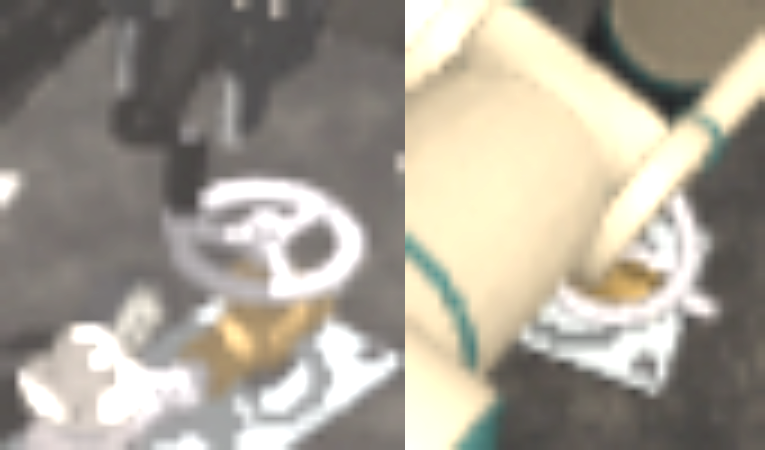

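The grip (crop column ~185) lies between the fingertips (~125 and 230). I'll descend and close.

```bash
python3 -m creep '[[0.6,-0.002,0.006,0.03,0],[0.6,-0.002,0.006,0.06,0],[0.6,-0.002,0.006,0.09,0],[0.6,-0.002,0.006,0.093,0],[0.6,-0.002,0.006,0.093,0]]'
python3 -m creep '[[0,0,0,0,0],[0,0,0,0,0],[0,0,0,0,0],[0,0,0,0,0],[0,0,0,0,0]]' 40
python3 -c "
from h import *
to(.4831,-.2295,.116,1.345)"
```

```text
clock: 15.55
position: [0.4841, -0.2305, 0.1179]
ee_rot: [0.001, 0.782, 0.623, 0.0]
contact_force: [-0.3, 1.5, 0.2]
width: 0.051
gripper_force: 0.0
clock: 16.05
position: [0.4832, -0.2305, 0.1182]
ee_rot: [0.0, 0.782, 0.623, -0.0]
contact_force: [-3.4, 0.5, 5.9]
width: 0.0177
gripper_force: 38.9
now [ 0.4832 -0.2305  0.1182] yaw 1.345 shift/0.5: [ 0.0019 -0.0007  0.0044] spin 0.0 j [-0.57  0.32  1.78 -0.    1.04 -0.35] F [-3.4  0.5  5.9]
```

```bash
cat > arc.py <<'E'
import sys,numpy as np
b0,b1,n=map(float,sys.argv[1:4]); cx,cy=map(float,sys.argv[4:6]) if len(sys.argv)>5 else (0,0)  # cx,cy extra shift added gradually
for i in range(1,int(n)+1):
    b=np.radians(b0+(b1-b0)*i/n);a=np.radians(b0)
    print([0,round(.08*(np.cos(b)-np.cos(a))+cx*i/n,4),round(.08*(np.sin(b)-np.sin(a))+cy*i/n,4),round(.006*(b-a)/2/np.pi,4),0],end=',')
print()
E
python3 arc.py 60 120 4; python3 arc.py 120 250 9
```

```text
[0, np.float64(-0.0193), np.float64(0.008), np.float64(0.0003), 0],[0, np.float64(-0.04), np.float64(0.0107), np.float64(0.0005), 0],[0, np.float64(-0.0607), np.float64(0.008), np.float64(0.0008), 0],[0, np.float64(-0.08), np.float64(0.0), np.float64(0.001), 0],
[0, np.float64(-0.016), np.float64(-0.0122), np.float64(0.0002), 0],[0, np.float64(-0.0285), np.float64(-0.0279), np.float64(0.0005), 0],[0, np.float64(-0.0366), np.float64(-0.0463), np.float64(0.0007), 0],[0, np.float64(-0.0399), np.float64(-0.0662), np.float64(0.001), 0],[0, np.float64(-0.0382), np.float64(-0.0862), np.float64(0.0012), 0],[0, np.float64(-0.0315), np.float64(-0.1052), np.float64(0.0014), 0],[0, np.float64(-0.0203), np.float64(-0.1219), np.float64(0.0017), 0],[0, np.float64(-0.0052), np.float64(-0.1353), np.float64(0.0019), 0],[0, np.float64(0.0126), np.float64(-0.1445), np.float64(0.0022), 0],
```

```bash
python3 -m creep '[[0,-0.019,0.008,0,0],[0,-0.04,0.011,0.001,0],[0,-0.061,0.008,0.001,0],[0,-0.08,0,0.001,0],[0,-0.08,0,0.001,0],[0,-0.08,0,0.001,0]]' 40
python3 -c "
from h import *
to(.445,-.2417,.116,1.345)"
```

```text
clock: 16.65
position: [0.4724, -0.2679, 0.1174]
ee_rot: [-0.003, 0.783, 0.623, -0.001]
contact_force: [-7.0, 4.1, 9.4]
width: 0.018
gripper_force: 39.6
now [ 0.4724 -0.2679  0.1174] yaw 1.344 shift/0.5: [ 0.0387 -0.0651  0.0028] spin -0.0001 j [-0.64  0.33  1.76 -0.    1.05 -0.42] F [-7.   4.1  9.4]
```

```bash
python3 -m creep '[[0,-0.016,-0.013,0,0],[0,-0.028,-0.029,0,0],[0,-0.036,-0.047,0,0],[0,-0.039,-0.067,0,0],[0,-0.037,-0.088,0,0],[0,-0.03,-0.107,0.001,0],[0,-0.019,-0.123,0.001,0],[0,-0.004,-0.137,0.001,0],[0,0.014,-0.146,0.001,0],[0,0.014,-0.146,0.001,0]]'
python3 -c "
from h import *
to(.445,-.2417,.116,1.345)"
```

```text
clock: 17.65
position: [0.4041, -0.2453, 0.117]
ee_rot: [-0.0, 0.782, 0.623, -0.001]
contact_force: [-0.8, 1.1, 7.9]
width: 0.0178
gripper_force: 39.6
now [ 0.4041 -0.2453  0.117 ] yaw 1.346 shift/0.5: [0.0252 0.0781 0.0019] spin 0.0001 j [-0.69  0.24  1.91 -0.    0.99 -0.47] F [-0.8  1.1  7.9]
```

```bash
python3 -m creep '[[0,0.011,-0.003,0,0],[0,0.022,-0.004,0,0],[0,0.03,-0.004,0,0],[0,0.036,-0.003,0,0],[0,0.036,-0.003,0,0],[0,0.036,-0.003,0,0]]'
python3 -c "
from h import *
to(.445,-.2417,.116,1.345)"
```

```text
clock: 18.25
position: [0.4052, -0.2287, 0.1168]
ee_rot: [-0.001, 0.782, 0.624, -0.003]
contact_force: [-5.8, -3.6, 10.2]
width: 0.0179
gripper_force: 39.9
now [ 0.4052 -0.2287  0.1168] yaw 1.347 shift/0.5: [-0.0077  0.0835  0.0017] spin 0.0003 j [-0.66  0.23  1.93 -0.01  0.99 -0.43] F [-5.8 -3.6 10.2]
```

```bash
python3 -m creep '[[0,0.007,-0.001,-0.001,0],[0,0.014,0,-0.001,0],[0,0.014,0,-0.001,0],[0,0.014,0,-0.001,0]]'
python3 -c "
from h import *
to(.445,-.2417,.116,1.345)"
```

```text
clock: 18.65
position: [0.4059, -0.2265, 0.1172]
ee_rot: [0.002, 0.781, 0.625, -0.006]
contact_force: [-9.7, -16.6, 4.2]
width: 0.0179
gripper_force: 39.8
now [ 0.4059 -0.2265  0.1172] yaw 1.35 shift/0.5: [-0.0126  0.0829  0.0023] spin 0.0008 j [-0.65  0.23  1.93 -0.02  0.99 -0.42] F [ -9.7 -16.6   4.2]
```

The tool moved 2.3 mm of a commanded 7 mm, with about 18 N tangential. It stopped at the expected closed angle, so this is the hard stop. Now I'll back off two turns while tracking the centre.

```bash
cat > arc2.py <<'E'
import sys,numpy as np
x0,y0,b0,st,n,r=map(float,sys.argv[1:7])
for i in range(int(n)):
    b=np.radians(b0+st*i); print('[0,%.3f,%.3f,%.4f,0]'%(r*np.cos(b)-x0,r*np.sin(b)-y0,-.006*(i+1)*abs(st)/360),end=',')
print()
E
python3 arc2.py .0248 -.0811 274 -20 9 .08
```

```text
[0,-0.019,0.001,-0.0003,0],[0,-0.047,0.004,-0.0007,0],[0,-0.072,0.016,-0.0010,0],[0,-0.091,0.036,-0.0013,0],[0,-0.102,0.062,-0.0017,0],[0,-0.104,0.089,-0.0020,0],[0,-0.097,0.116,-0.0023,0],[0,-0.080,0.139,-0.0027,0],[0,-0.057,0.154,-0.0030,0],
```

```bash
cat > q.py <<'E'
from h import *
s=manip.get_state();p=s['position'];w=s['ee_rot'];cy=2*np.arctan2(w[2],w[1]);d=p[:2]-[.445,-.2417];F=s['contact_force']
c,q=np.cos(1.345),np.sin(1.345);t=np.array([c*d[0]+q*d[1],q*d[0]-c*d[1]])/.5
print('tool xy',np.round(t,4),'b',np.round(np.degrees(np.arctan2(t[1],t[0]))%360,1),'r',np.round(np.hypot(*t),4),'Ftool',np.round([c*F[0]+q*F[1],q*F[0]-c*F[1],F[2]],1),'z',p[2],'yaw',cy)
E
python3 -m creep '[[0,-0.019,0.001,0,0],[0,-0.047,0.004,-0.001,0],[0,-0.072,0.016,-0.001,0],[0,-0.091,0.036,-0.001,0],[0,-0.091,0.036,-0.001,0],[0,-0.091,0.036,-0.001,0]]'; python3 q.py
python3 -m creep '[[0,-0.011,0.026,0,0],[0,-0.013,0.053,-0.001,0],[0,-0.006,0.08,-0.001,0],[0,0.011,0.103,-0.001,0],[0,0.034,0.118,-0.002,0],[0,0.034,0.118,-0.002,0],[0,0.034,0.118,-0.002,0]]'; python3 q.py
```

```text
clock: 19.25
position: [0.4172, -0.2692, 0.1174]
ee_rot: [0.0, 0.783, 0.623, 0.001]
contact_force: [3.5, 0.8, 3.3]
width: 0.0182
gripper_force: 39.5
tool xy [-0.0661 -0.0418] b 212.3 r 0.0782 Ftool [1.6 3.2 3.3] z 0.11738197259783666 yaw 1.3440063861087415
clock: 19.95
position: [0.4758, -0.2636, 0.1177]
ee_rot: [-0.004, 0.782, 0.623, -0.001]
contact_force: [-0.9, 4.4, 6.2]
width: 0.0179
gripper_force: 40.2
tool xy [-0.0289  0.0698] b 112.5 r 0.0755 Ftool [ 4.1 -1.9  6.2] z 0.1177245105215271 yaw 1.3456234485473242
```

```bash
python3 arc2.py -.0322 .0759 94 -20 10 .08; python3 -c "
import numpy as np
print(.08*np.cos(np.radians(-86)),.08*np.sin(np.radians(-86))-.003)"; python3 arc2.py .0056 -.0798 -106 -20 10 .08;  python3 arc2.py .0193 .0776 54 -20 8 .08
```

```text
[0,0.027,0.004,-0.0003,0],[0,0.054,0.001,-0.0007,0],[0,0.079,-0.011,-0.0010,0],[0,0.099,-0.031,-0.0013,0],[0,0.110,-0.057,-0.0017,0],[0,0.112,-0.084,-0.0020,0],[0,0.104,-0.111,-0.0023,0],[0,0.088,-0.133,-0.0027,0],[0,0.065,-0.149,-0.0030,0],[0,0.038,-0.156,-0.0033,0],
0.005580517899530019 -0.08280512402078594
[0,-0.028,0.003,-0.0003,0],[0,-0.053,0.015,-0.0007,0],[0,-0.072,0.035,-0.0010,0],[0,-0.083,0.060,-0.0013,0],[0,-0.085,0.088,-0.0017,0],[0,-0.078,0.115,-0.0020,0],[0,-0.061,0.137,-0.0023,0],[0,-0.038,0.153,-0.0027,0],[0,-0.011,0.160,-0.0030,0],[0,0.016,0.157,-0.0033,0],
[0,0.028,-0.013,-0.0003,0],[0,0.047,-0.033,-0.0007,0],[0,0.058,-0.058,-0.0010,0],[0,0.060,-0.086,-0.0013,0],[0,0.053,-0.113,-0.0017,0],[0,0.036,-0.135,-0.0020,0],[0,0.013,-0.151,-0.0023,0],[0,-0.014,-0.157,-0.0027,0],
```

```bash
python3 -m creep '[[0,0.027,0.004,0,0],[0,0.054,0.001,-0.001,0],[0,0.079,-0.011,-0.001,0],[0,0.099,-0.031,-0.001,0],[0,0.11,-0.057,-0.002,0],[0,0.112,-0.084,-0.002,0],[0,0.104,-0.111,-0.002,0],[0,0.088,-0.133,-0.003,0],[0,0.065,-0.149,-0.003,0],[0,0.038,-0.156,-0.003,0]]'; python3 q.py
python3 -m creep '[[0,0,0,0,0],[0,0,0,0,0]]'; python3 q.py
```

```text
clock: 20.95
position: [0.4047, -0.2288, 0.1199]
ee_rot: [-0.001, 0.782, 0.623, 0.001]
contact_force: [4.8, 3.0, 4.8]
width: 0.0179
gripper_force: 39.7
tool xy [ 0.0072 -0.0844] b 274.9 r 0.0847 Ftool [4.  4.  4.8] z 0.11993259763774282 yaw 1.3446168151063256
clock: 21.15
position: [0.4045, -0.2308, 0.12]
ee_rot: [-0.001, 0.782, 0.623, -0.001]
contact_force: [-1.9, -1.2, 7.9]
width: 0.0182
gripper_force: 39.9
tool xy [ 0.003  -0.0839] b 272.1 r 0.084 Ftool [-1.6 -1.5  7.9] z 0.11997722195876544 yaw 1.3442710668987476
```

```bash
python3 -m creep '[[0,-0.028,0.003,0,0],[0,-0.053,0.015,-0.001,0],[0,-0.072,0.035,-0.001,0],[0,-0.083,0.06,-0.001,0],[0,-0.085,0.088,-0.002,0],[0,-0.078,0.115,-0.002,0],[0,-0.061,0.137,-0.002,0],[0,-0.038,0.153,-0.003,0],[0,-0.011,0.16,-0.003,0],[0,0.016,0.157,-0.003,0]]'; python3 q.py
python3 -m creep '[[0,0.028,-0.013,0,0],[0,0.047,-0.033,-0.001,0],[0,0.058,-0.058,-0.001,0],[0,0.06,-0.086,-0.001,0],[0,0.053,-0.113,-0.002,0],[0,0.036,-0.135,-0.002,0],[0,0.013,-0.151,-0.002,0],[0,-0.014,-0.157,-0.003,0],[0,-0.014,-0.157,-0.003,0],[0,-0.014,-0.157,-0.003,0]]'; python3 q.py
```

```text
clock: 22.15
position: [0.4838, -0.2415, 0.1213]
ee_rot: [0.001, 0.782, 0.623, -0.001]
contact_force: [0.1, -3.2, 4.5]
width: 0.0177
gripper_force: 40.0
tool xy [0.0177 0.0756] b 76.8 r 0.0776 Ftool [-3.1  0.8  4.5] z 0.12127781971568385 yaw 1.3453045132751085
clock: 23.15
position: [0.4047, -0.2297, 0.1229]
ee_rot: [-0.001, 0.783, 0.623, -0.001]
contact_force: [-1.6, -1.9, 7.7]
width: 0.0177
gripper_force: 40.1
tool xy [ 0.0054 -0.084 ] b 273.7 r 0.0841 Ftool [-2.2 -1.1  7.7] z 0.12293850971030902 yaw 1.344066576849551
```

```bash
python3 -m creep '[[0,0,0,0,0],[0,0,0,0,0],[0,0,0,0,0],[0,0,0,0,0],[0,0,0,0,0]]' 40; python3 q.py
python3 - <<'E'
from h import *
d=cam('side');a=d['frame'].astype(np.float32)
b=np.load('side5.npy',allow_pickle=True).item()['frame'].astype(np.float32)
g=lambda i:cv2.cvtColor(i[158:182,338:356],cv2.COLOR_RGB2GRAY)
print('flange shift',cv2.phaseCorrelate(g(b),g(a)), np.abs(g(a)-g(b)).mean())
for k in('grip_mid','valve_axis','tape_black','caliper'): print(k,[(np.round(r['centre'],1),round(r['confidence'],2)) for r in eyes.place_of('side',k)[:2]])
print(px(d,[.406,-.2317,.1195]))
E
```

```text
clock: 23.65
position: [0.4047, -0.2296, 0.1229]
ee_rot: [-0.001, 0.782, 0.623, -0.001]
contact_force: [-1.9, -2.7, 8.0]
width: 0.0178
gripper_force: 40.1
tool xy [ 0.0056 -0.084 ] b 273.8 r 0.0842 Ftool [-3.1 -1.2  8. ] z 0.12291844891183354 yaw 1.3451198559629653
flange shift ((-0.0009507028133999285, -0.3032606693820252), 0.8138843184268033) 14.328991
grip_mid [(array([375.1, 154. ]), 0.35)]
valve_axis [(array([367.8, 161.8]), 0.95)]
tape_black [(array([339.4, 213. ]), 0.61)]
caliper [(array([332.4, 167.1]), 0.74)]
(np.float64(376.8587648457691), np.float64(154.83412896934507))
```

```bash
python3 -c "
from h import *
print(manip.sign_off())"
```

```text
the job is handed in; nothing more can be done
None
```

I handed the job in at about 24 s of the 64 s. The flange is seated on the nozzle, the wheel was closed to its stop and backed off two turns (within about 4°, by arm position), and the gripper is holding the crank grip at about 40 N. The hand-in gave no pass or fail.

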